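Set the grease dose on the bench setter

ROBOT

A 6-joint arm with a two-finger parallel gripper is mounted at the origin on a cart in front of the work surface, level with it; the furniture and walls round the work are solid. World frame = base frame: x ahead of the robot, y to its left, z up, the work surface at z = 0. Lengths are in mm, angles in rad, forces in N, time in s.
With the tool pointing down it reaches from about 250 to 800 mm from the base axis. Payload 3.9 kg.
Tool frame: the origin (TCP) lies on the front face of the gripper's body, between the roots of the fingers; the fingertips stand 73 mm ahead of it and the grasp point (between the pads) lies 54 mm ahead of it; z points along the fingers, y is the line along which they close (so a half turn about z gives the same grasp; the last joint's range is limited). The gripper opens to 85 mm and grips with 20 to 120 N. Pads are 22 mm wide; open, the fingers measure 114 mm over their backs; the gripper's body (76 mm by 85 mm) begins 54 mm behind the grasp point. The pads swing forward as they close: fully open they stand 13 mm farther back than shut.
Start: joints at [-1.168, 0.26, -0.138, 1.173, 0, 1.571], TCP at [205.792, -482.975, 303.904] pointing down, gripper open.
Joint ranges: [-2.78, 2.78], [-0.83, 1.72], [-1.28, 1.37], [-1.9, 2.12], [-1.57, 1.48], [-3.14, 3.14]. Speed limits (rad/s): [2.57, 2.57, 3.14, 3.14, 3.14, 3.14].

INTERFACE

Orientations are given as a unit quaternion [w, x, y, z].
In Python, from cell import manip gives the robot as it stands. The module is installed in compiled form; this text tells all that it offers.
- The arm moves only by the tool servo_tool, never from a script. Its argument "steps" is a list of rows, each a list of 7 numbers: the turn, a rotation vector about the tool's x, y, z in degrees, then the shift along the tool's x, y, z in m, then the closure in counts, from 0 (fully open) to 255 (shut). A call has 1 to 8 rows; each row shifts and turns the commanded pose from where the row before left it, along the tool's axes as they then stand; what a row does not reach is not made up. A row lasts 1/12 s, in which the tool goes at most 41.7 mm and 7.16 degrees, less where a joint would pass 70% of its speed; a pose out of reach is approached as far as the arm can. A call is refused whole if a number of a shift passes 0.0417 or a number of a turn 7.16, either way. A call with a gripper value outside its range is refused whole. The fingers move at their own pace and stop on an object; "grip_force" is the grip in N (left out, the last holds). Time passes only in rows, so rows that do not move let the fingers close. It gives the time, the measured TCP pose, the force, the opening and the grip force at its end, in the units of the state.
- manip.observe(): the state, without advancing time (a new reading comes with each control period).
- manip.read_camera(name): name is "side" or "top" or "wrist"; returns a dict with "pixels" (384x512x3 uint8, blue, green, red), "fx", "fy", "cx", "cy" (pixels), "view" (4x4, takes a point from world to camera coordinates). Camera axes: x right, y down, z forward; pixel columns grow to the right and rows downward; lengths in mm; the calibration is good to about 2 mm. A picture is of the moment at which its call begins. There is no depth.
- manip.job_done(): hands the job in; it is judged then, once.
The state is a dict: "time": time; "joint_positions": joint angles; "qvel": joint speeds; "tau": joint torques, N m; "tool_pos": TCP position; "eef_rot": TCP orientation; "ft_force": force on the tool from outside, world axes, zero at the start; "wrist_torque": the same for the moment, N m; "opening": opening from 0.0 (shut) to 1.0 (fully open); "grasp_force": force on a finger pad.
Only numpy, scipy, OpenCV 4.12 (cv2) and the standard library are available. Lean on these libraries where they do the work, as an engineer would, in place of code of your own. Each camera call takes 0.05 s, during which the arm holds its last target. There are 200 camera calls.

TASK

Set the grease dose: with a fingertip push the post on the black dial round, either way, until the dial's index line lines up with the line on the setting tab of the scale ring, let go of it, and then press the large set key fully down and let it spring back. Only push and press - do not pinch the post, do not shift the tab, do not press the set key while the dial is off the line or the small clear key at all, and leave the loose things on the deck and table where they are.

Things in the scene. Friction and masses are not known exactly. Their poses are not given: they have to be found in the camera images.
- setter: bench grease-dose setter, fixed to the table: a grey low box 166 (its x) x 290 (its y) mm with an aluminium deck 34 mm above the table; origin at the centre of its underside, its x points away from its front edge, z up. On its +y half a round black dial (axis at 0, +58 mm) inside a steel scale ring with engraved lines (158 mm outer diameter, top 36 mm above the table); on its -y half two grey round push keys
- dial_axis (a point): point on the vertical turning axis of the dial, on the dial's top face (48 mm above the table). The dial is a black knurled disc of 124 mm diameter whose top carries a pale index line on one side and a steel post on the opposite side; it turns endlessly both ways, with a stiff friction (about 0.1 N m, 2.2 N at the post) that keeps it where it is left
- index_tip (a point): outer end of the dial's pale index line, 66 mm from the dial axis, just outside the dial's rim; turns with the dial
- post_top (a point): centre of the top of the steel push post on the dial, 46 mm from the dial axis, exactly opposite the index line; the post is upright and rises 40 mm above the dial's top face (48 to 88 mm above the table), two touching round pins that make an oval section: 20 mm along the direction it travels, 12 mm radially
- post_half_ccw: the half of the oval push post (a 12 mm round pin) on the side to which it travels when the dial turns anticlockwise seen from above; origin at its foot on the dial's top face; 4 mm from the post's centre
- post_half_cw: the other half of the oval push post, on its clockwise side, likewise
- dial (a joint): angle of the dial, rad, grows anticlockwise seen from above, endless; 0 when the index line points to the setter's front (-x of the setter)
- tab_line (a point): inner end of the line on the setting tab, 66 mm from the dial axis. The tab is a small dark steel block (about 16 mm wide, 18 mm long radially, top 44 mm above the table) clamped stiffly on the scale ring, with a pale line along its middle: this line is the target line. It stands somewhere on the front half of the ring; index tip and tab line meet when the dial is set
- set_key (a joint): travel of the large round grey key (the set key, 32 mm across), m: 0 up, 0.006 fully down; springs back by itself; full travel takes about 5 N
- set_key_top (a point): centre of the top face of the set key, on the rear part of the deck's -y half (at +48, -103 mm in the setter's frame); 56 mm above the table when up; grey cap in a black round housing of 48 mm diameter and 12 mm height; press straight down
- clear_key (a joint): travel of the small round grey key (the clear key, 18 mm across, same height, in a black housing of 34 mm diameter), m: 0 up, 0.006 fully down; it stands 48 mm in front of the set key (at 0, -103 mm); to be left alone
- deck_bearing: loose tapered-roller bearing cone, 50 mm across, 18 mm high, a steel ring with dark roller cage; origin at the centre of its underside; a bystander, on the deck in front of the two keys
- side_bearing: loose tapered-roller bearing cone, 50 mm across, 18 mm high, a steel ring with dark roller cage; origin at the centre of its underside; a bystander, on the table left of the setter
- near_bearing: loose tapered-roller bearing cone, 50 mm across, 18 mm high, a steel ring with dark roller cage; origin at the centre of its underside; a bystander, on the table right of the setter
- far_bearing: loose tapered-roller bearing cone, 50 mm across, 18 mm high, a steel ring with dark roller cage; origin at the centre of its underside; a bystander, on the table behind the setter
- grease_tin: loose green grease tin, 68 mm across, 71 mm high, right of the setter; origin at the centre of its underside; a bystander
- outer_ring: loose plain steel bearing outer ring, 48 mm across, 12 mm high, lying on the table front right; origin at the centre of its underside; a bystander
- caliper: loose digital caliper, 225 mm long, 12 mm high, on the table at the left; a bystander
- parts_brush: loose parts brush with wooden handle, 196 mm long, 12 mm high, on the table left of the setter; a bystander

How it is judged:
By the outcome, as a careful person would: the job done as asked, in the order asked, and still so for the second after the job is handed in, with the robot touching nothing.
It also fails if it takes over 64 s, if anything falls off the work surface, if the arm or the gripper's body presses on something with over 40 N, if the wrist force passes 120 N, or if a joint passes its speed limit or range.

## Working session

There is one attempt and no reset: what is moved stays moved. The work goes in short steps, Python scripts to look and compute and a tool call to move; the robot and the scene stay as the last step left them, time stands still between calls to the robot, and variables do not carry over. Pictures are saved under pics/ and viewed, at most 10 in all, crops included, and the job is handed in when it is done.

Besides the shell and the picture viewer there is one more tool, called as name(argument=value, ...) on one line, values as JSON. servo_tool: Moves the arm, as the interface text tells. Its arguments: {"type":"object","properties":{"steps":{"type":"array"},"grip_force":{"type":"number"}},"required":["steps"]}

```bash
mkdir -p pics; python3 - <<'E'
from cell import manip
import cv2,numpy as np
s=manip.observe();print({k:np.round(v,3) for k,v in s.items()})
for n in("top","side"):
    c=manip.read_camera(n);cv2.imwrite(f"pics/{n}1.png",c["pixels"]);print(n,c["fx"],c["fy"],c["cx"],c["cy"]);print(np.round(c["view"],4).tolist())
    np.savez(f"{n}1.npz",K=np.array([c["fx"],c["fy"],c["cx"],c["cy"]]),V=c["view"])
E
```

```text
{'time': np.float64(0.0), 'joint_positions': array([-1.168,  0.261, -0.139,  1.173,  0.   ,  1.571]), 'qvel': array([ 0.001,  0.   , -0.001,  0.001, -0.   , -0.001]), 'tau': array([-0.0000e+00, -4.0568e+01,  2.5392e+01,  1.9000e-02, -0.0000e+00,
        0.0000e+00]), 'tool_pos': array([ 205.591, -482.481,  303.043]), 'eef_rot': array([-0.001,  0.98 ,  0.2  , -0.   ]), 'ft_force': array([-0.04 , -0.321, -0.091]), 'wrist_torque': array([ 0.027,  0.046, -0.005]), 'grasp_force': np.float64(0.0), 'opening': np.float64(1.001)}
top 425.33985231483575 425.33985231483575 258.75092279986615 192.26349496990977
[[0.0281, -0.9996, 0.0022, 75.1864], [-0.9761, -0.0279, -0.2153, 547.6166], [0.2153, 0.0039, -0.9765, 1313.1001], [0.0, 0.0, 0.0, 1.0]]
side 346.4590462733191 346.4590462733191 260.2577593979026 190.4280018811025
[[0.9916, -0.1278, 0.0188, -528.8049], [-0.056, -0.5566, -0.8289, 147.2567], [0.1164, 0.8209, -0.5591, 1140.9195], [0.0, 0.0, 0.0, 1.0]]
```

View pics/top1.png

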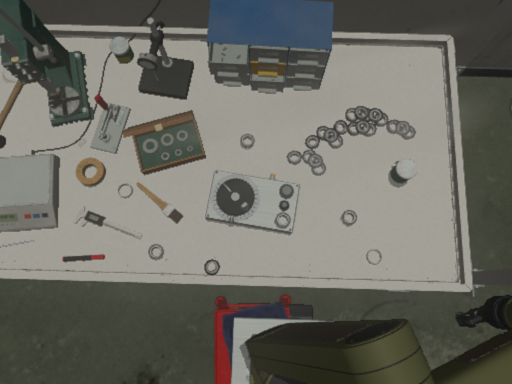

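View pics/side1.png

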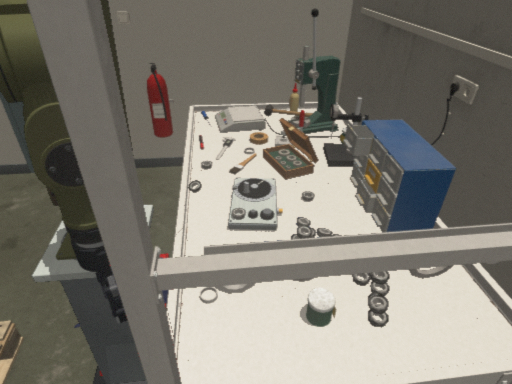

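The top view shows the setter centred near (253,201), with the dial near (236,197) and the keys near (287,190) and (284,205). I'll enlarge it.

```bash
python3 - <<'E'
import cv2
a=cv2.imread("pics/top1.png")[164:239,200:306];cv2.imwrite("pics/top1c.png",cv2.resize(a,None,fx=7.5,fy=7.5,interpolation=cv2.INTER_CUBIC))
a=cv2.imread("pics/side1.png")[170:235,222:292];cv2.imwrite("pics/side1c.png",cv2.resize(a,None,fx=9,fy=9,interpolation=cv2.INTER_CUBIC))
E
```

```text
(no output)
```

View pics/top1c.png

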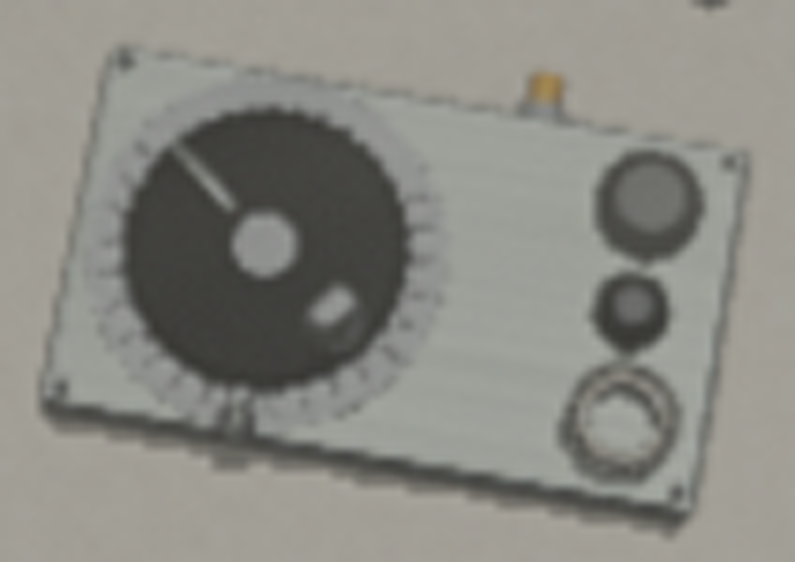

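```bash
cat >h.py <<'E'
import numpy as np
def ray(f,u,v,z):
    d=np.load(f);fx,fy,cx,cy=d["K"];V=d["V"];R=V[:3,:3];o=-R.T@V[:3,3]
    r=R.T@np.array([(u-cx)/fx,(v-cy)/fy,1]);return o+r*(z-o[2])/r[2]
def toset(p,P):
    c,s=np.cos(P[2]),np.sin(P[2]);d=p[:2]-P[:2];return np.array([c*d[0]+s*d[1],-s*d[0]+c*d[1]])
def toworld(q,P):
    c,s=np.cos(P[2]),np.sin(P[2]);return np.array([P[0]+c*q[0]-s*q[1],P[1]+s*q[0]+c*q[1]])
E
python3 - <<'E'
from h import *
from scipy.optimize import least_squares
def px(x,y): return (x+.5)/7.5-.5+200,(y+.5)/7.5-.5+164
m=[((118,45),34,(83,145)),((748,152),34,(83,-145)),((42,402),34,(-83,145)),((690,512),34,(-83,-145)),((655,198),56,(48,-103)),((631,306),56,(0,-103)),((265,244),50,(0,58))]
W=[ray("top1.npz",*px(*a),z) for a,z,_ in m]
f=lambda P:np.concatenate([toworld(q,P)-w[:2] for w,(_,_,q) in zip(W,m)])
r=least_squares(f,[450,0,0]);P=r.x;print(P,np.degrees(P[2]));print(np.round(r.fun.reshape(-1,2),1))
np.save("P.npy",P)
for n,a,z in(("tab",(237,412),44),("index",(178,147),48),("post",(333,305),88)):
    w=ray("top1.npz",*px(*a),z);q=toset(w,P)-[0,58];print(n,w,np.hypot(*q),np.degrees(np.arctan2(-q[1],-q[0])))
print("set",toworld((48,-103),P),"axis",toworld((0,58),P),toworld((0,-103),P))
E
```

```text
[ 5.23573179e+02  1.09868771e+02 -1.45418829e-01] -8.331885186005424
[[ 2.6  3.8]
 [ 1.4 -3.3]
 [-0.7  3. ]
 [-2.9 -3. ]
 [-0.1  1.3]
 [ 0.1 -1.4]
 [-0.4 -0.4]]
tab [459.66596252 177.11527493  44.        ] 72.9807644054132 0.5682945131481907
index [574.94509428 207.46536299  48.        ] 58.84670892082642 -128.56764550978846
post [499.2069693  135.88233294  88.        ] 45.368164327199736 52.08466029311962
set [556.1411481    1.00037579] axis [531.97777667 167.25659817] [508.64777363   7.95590464]
```

View pics/side1c.png

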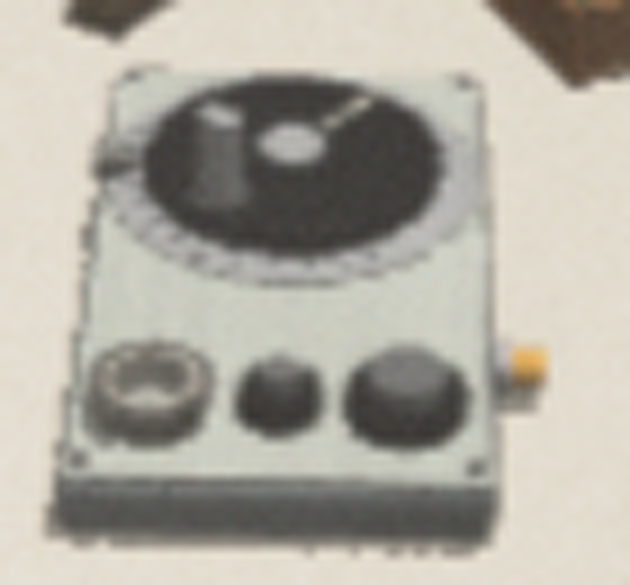

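The side view confirms the post (top at 220,110) and index (far side). The top view gives the dial at about -128° and the tab at about 0°, so I push anticlockwise by about 128°. First I move above the setter for a wrist look.

servo_tool(steps=[[0,0,0,0.027,-0.024,0,255],[0,0,0,0.027,-0.024,0,255],[0,0,0,0.027,-0.024,0,255],[0,0,0,0.027,-0.024,0,255],[0,0,0,0.027,-0.024,0,255],[0,0,0,0.027,-0.024,0,255],[0,0,0,0.027,-0.024,0,255],[0,0,0,0.027,-0.024,0,255]])

```text
time: 0.77
tool_pos: [329.3, -219.9, 303.7]
eef_rot: [-0.0, 0.98, 0.2, -0.0]
ft_force: [0.5, -0.7, 0.5]
opening: -0.003
grasp_force: 0.0
```

servo_tool(steps=[[0,0,0,0.027,-0.024,0,255],[0,0,0,0.027,-0.024,0,255],[0,0,0,0.027,-0.024,0,255],[0,0,0,0.027,-0.024,0,255],[0,0,0,0.027,-0.024,0,255],[0,0,0,0.027,-0.024,0,255],[0,0,0,0.027,-0.024,0,255],[0,0,-7,0,0,0,255]])

```text
time: 1.43
tool_pos: [439.7, 11.8, 303.7]
eef_rot: [-0.001, 0.965, 0.263, 0.001]
ft_force: [-0.0, -0.3, 0.6]
opening: -0.003
grasp_force: 0.0
```

```bash
cat >>h.py <<'E'
def look(n,tag):
    from cell import manip
    import cv2
    c=manip.read_camera(n);cv2.imwrite(f"pics/{tag}.png",c["pixels"]);np.savez(f"{tag}.npz",K=np.array([c["fx"],c["fy"],c["cx"],c["cy"]]),V=c["view"]);return c
def st():
    from cell import manip
    from scipy.spatial.transform import Rotation as R
    s=manip.observe();q=s["eef_rot"];M=R.from_quat([q[1],q[2],q[3],q[0]]).as_matrix()
    print("t",round(float(s["time"]),2),"pos",np.round(s["tool_pos"],1),"yaw",round(float(np.degrees(np.arctan2(M[1,0],M[0,0]))),1),"zax",np.round(M[:,2],3),"j",np.round(s["joint_positions"],3),"F",np.round(s["ft_force"],1),"op",s["opening"])
    return s,M
E
python3 -c "
from h import *
st();look('wrist','w1');print(np.round(np.load('w1.npz')['V'],3))"
```

```text
t 1.43 pos [439.7  11.8 303.7] yaw 30.5 zax [ 0.002  0.003 -1.   ] j [ 0.025  0.113 -0.326  1.129  0.003  2.635] F [-0.  -0.3  0.6] op -0.0030851947078437995
[[ 5.07000e-01 -8.62000e-01 -1.00000e-03 -2.12993e+02]
 [-8.23000e-01 -4.85000e-01  2.96000e-01  3.28421e+02]
 [-2.56000e-01 -1.49000e-01 -9.55000e-01  4.94281e+02]
 [ 0.00000e+00  0.00000e+00  0.00000e+00  1.00000e+00]]
```

View pics/w1.png

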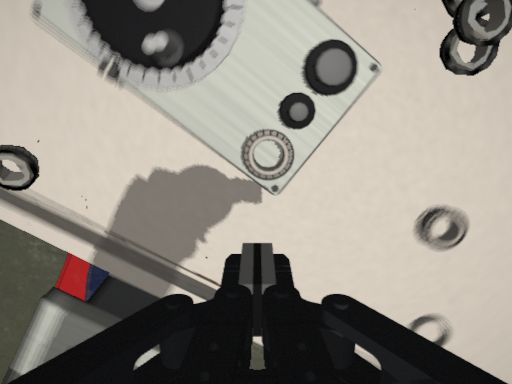

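The wrist view shows the dial cut off at the top (post 155,42), tab (108,68), set key (335,67), clear key (298,111). Shift to centre the dial.

servo_tool(steps=[[0,0,0,0.03,-0.015,0,255],[0,0,0,0.03,-0.015,0,255],[0,0,0,0.03,-0.015,0,255],[0,0,0,0,0,0,255],[0,0,0,0,0,0,255]])

```text
time: 1.9
tool_pos: [492.8, 91.4, 303.2]
eef_rot: [0.0, 0.966, 0.259, -0.001]
ft_force: [-1.0, -0.3, 0.2]
opening: 0.004
grasp_force: 0.0
```

```bash
python3 -c "
from h import *
import cv2
st();c=look('wrist','w2')
cv2.imwrite('pics/w2c.png',cv2.resize(c['pixels'],(800,600),interpolation=cv2.INTER_CUBIC))"
```

```text
t 1.9 pos [492.8  91.4 303.2] yaw 30.1 zax [-0.001 -0.001 -1.   ] j [ 0.184  0.221 -0.193  1.158 -0.     2.8  ] F [-1.  -0.3  0.2] op 0.004243123227076056
```

View pics/w2c.png

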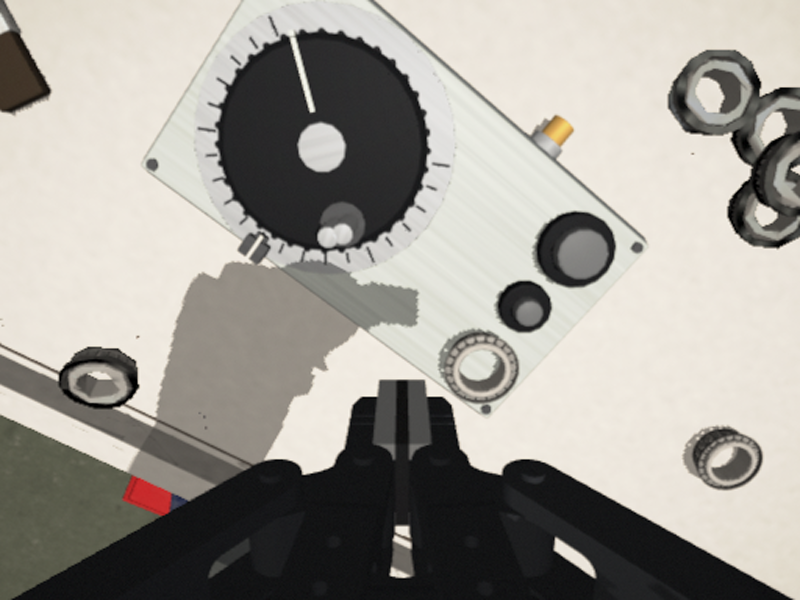

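```bash
python3 - <<'E'
from h import *
from scipy.optimize import least_squares
k=1.5625
px=lambda x,y:((x+.5)/k-.5,(y+.5)/k-.5)
g=lambda a,z:ray("w2.npz",*px(*a),z)
A,S,C=g((322,147),49),g((584,252),56),g((529,312),56)
m=[(A,(0,58)),(S,(48,-103)),(C,(0,-103))]
r=least_squares(lambda P:np.concatenate([toworld(q,P)-w[:2] for w,q in m]),np.load("P.npy"));P=r.x;print(P,np.degrees(P[2]),np.round(r.fun,1))
np.save("P.npy",P)
for a in((152,164),(486,408),(637,247)):print("screw",toset(g(a,34),P))
ax=np.array([0,58])
for n,a,z in(("tab in",(263,236),44),("tab out",(248,257),44),("idx out",(293,34),48),("idx in",(313,111),48),("post",(335,236),88)):
    w=g(a,z);q=toset(w,P)-ax;print(n,w,np.hypot(*q),np.degrees(np.arctan2(-q[1],-q[0])))
    
print(A,S,C,"axis",toworld(ax,P))
E
```

```text
[ 5.22388463e+02  1.09117183e+02 -1.37814661e-01] -7.89619841389969 [ 0.1  0.3 -0.4  0.2  0.3 -0.5]
screw [-74.07904779 135.82153714]
screw [ -74.8168574  -135.44504087]
screw [  72.89631794 -136.58904904]
tab in [464.39183135 174.02558138  44.        ] 66.38490349212393 1.4454176976771043
tab out [447.63471976 176.41940347  44.        ] 83.30634309674103 1.1042735271658952
idx out [575.174676  207.7835125  48.       ] 60.888867785469216 -129.5011927653118
idx in [545.17334998 179.97674563  48.        ] 19.98387555804818 -129.958330744167
post [496.358725   134.45177159  88.        ] 46.76803249987659 51.265447202006655
[530.27623284 166.24658358  49.        ] [5.56203644e+02 3.21461127e-01 5.60000000e+01] [507.89833631   7.59256978  56.        ] axis [530.35643442 166.56726034]
```

Everything agrees with the given sizes: dial at -129.3°, tab at +1.3°, post radius 46.8 mm. Now I go to a standoff on the clockwise side of the post.

servo_tool(steps=[[0,0,0,0.0077,-0.0399,0,255],[0,0,0,0.0077,-0.0399,0,255],[0,0,-6.87,0,0,0,255],[0,0,-6.87,0,0,0,255],[0,0,-6.87,0,0,0,255],[0,0,-6.87,0,0,0,255],[0,0,-6.87,0,0,0,255],[0,0,-6.87,0,0,0,255]])

```text
time: 2.62
tool_pos: [465.0, 166.0, 303.9]
eef_rot: [0.0, 0.812, 0.584, -0.001]
ft_force: [-1.4, -0.1, -1.3]
opening: 0.001
grasp_force: 0.0
```

servo_tool(steps=[[0,0,-6.87,0,0,0,255],[0,0,-6.87,0,0,0,255],[0,0,-6.87,0,0,0,255],[0,0,-6.87,0,0,0,255],[0,0,-6.87,0,0,0,255],[0,0,-6.87,0,0,0,255],[0,0,-6.87,0,0,0,255],[0,0,-6.87,0,0,0,255]])

```text
time: 3.28
tool_pos: [465.0, 165.9, 303.9]
eef_rot: [-0.0, 0.451, 0.893, -0.001]
ft_force: [-0.5, 0.1, -0.8]
opening: 0.002
grasp_force: 0.0
```

servo_tool(steps=[[0,0,-6.87,0,0,0,255],[0,0,0,0,0,0.025,255],[0,0,0,0,0,0.025,255],[0,0,0,0,0,0.025,255],[0,0,0,0,0,0.025,255],[0,0,0,0,0,0,255],[0,0,0,0,0,0,255]])

```text
time: 3.87
tool_pos: [464.3, 166.0, 203.2]
eef_rot: [-0.001, 0.399, 0.917, -0.002]
ft_force: [-0.5, 0.4, 0.6]
opening: 0.004
grasp_force: 0.0
```

```bash
cat >>h.py <<'E'
AX=np.array([530.4,166.5])
def rel(phi,p,yaw):
    "standoff (along tangent, behind post +) and radius of TCP in the frame of the post at world angle phi"
    f=np.radians(phi);d=np.asarray(p)[:2]-AX
    return "rad",round(float(d@[np.cos(f),np.sin(f)]),1),"behind",round(float(-d@[-np.sin(f),np.cos(f)]),1),"yaw err",round((phi-90-yaw+180)%360-180,1)
E
python3 -c "
from h import *
s,M=st();print(rel(223.1,s['tool_pos'],np.degrees(np.arctan2(M[1,0],M[0,0]))))"
```

```text
t 3.87 pos [464.3 166.  203.2] yaw 133.0 zax [-0.004 -0.002 -1.   ] j [ 0.344  0.276 -0.394  0.905 -0.     1.164] F [-0.5  0.4  0.6] op 0.003655281527608644
('rad', 48.6, 'behind', 44.8, 'yaw err', np.float64(0.1))
```

servo_tool(steps=[[0,0,0,0,0.0025,0.02,255],[0,0,0,0,0,0.02,255],[0,0,0,0,0,0.02,255],[0,0,0,-0.01,0,0,255],[0,0,0,-0.01,0,0,255],[0,0,0,0,0,0,255],[0,0,0,0,0,0,255]])

```text
time: 4.45
tool_pos: [483.5, 154.6, 145.9]
eef_rot: [0.001, 0.399, 0.917, 0.001]
ft_force: [0.0, 0.9, 0.5]
opening: -0.003
grasp_force: 0.0
```

```bash
python3 -c "
from h import *
s,M=st();print(rel(223.1,s['tool_pos'],np.degrees(np.arctan2(M[1,0],M[0,0]))))"
```

```text
t 4.45 pos [483.5 154.6 145.9] yaw 133.0 zax [ 0.004  0.001 -1.   ] j [ 0.309  0.351 -0.454  0.762  0.     1.129] F [0.  0.9 0.5] op -0.0026848355319133866
('rad', 42.4, 'behind', 23.3, 'yaw err', np.float64(0.1))
```

servo_tool(steps=[[0,0,0,0,-0.003,0,255],[0,0,0,-0.002,0,0,255],[0,0,-6,-0.0049,-0.002,0,255],[0,0,-6,-0.0049,-0.002,0,255],[0,0,-6,-0.0049,-0.002,0,255],[0,0,-6,-0.0049,-0.002,0,255],[0,0,0,0,0,0,255]])

```text
time: 5.03
tool_pos: [490.9, 132.9, 144.3]
eef_rot: [-0.0, 0.198, 0.98, 0.0]
ft_force: [-1.6, 1.3, 0.7]
opening: -0.002
grasp_force: 0.3
```

```bash
python3 -c "
from h import *
s,M=st();y=np.degrees(np.arctan2(M[1,0],M[0,0]));print(rel(y+90,s['tool_pos'],y))"
```

```text
t 5.03 pos [490.9 132.9 144.3] yaw 157.2 zax [-0.  0. -1.] j [ 0.264  0.357 -0.45   0.764  0.     0.662] F [-1.6  1.3  0.7] op -0.001994405355822974
('rad', 46.3, 'behind', 23.4, 'yaw err', np.float64(0.0))
```

servo_tool(steps=[[0,0,-6,-0.0049,-0.0022,0,255],[0,0,-6,-0.0049,-0.0022,0,255],[0,0,-6,-0.0049,-0.0022,0,255],[0,0,-6,-0.0049,-0.0022,0,255],[0,0,-6,-0.0049,-0.0022,0,255],[0,0,-6,-0.0049,-0.0022,0,255],[0,0,-6,-0.0049,-0.0022,0,255],[0,0,0,0,0,0,255]])

```text
time: 5.7
tool_pos: [523.4, 115.1, 144.0]
eef_rot: [-0.0, -0.166, 0.986, -0.0]
ft_force: [-0.3, -0.8, -0.3]
opening: 0.002
grasp_force: 0.3
```

```bash
python3 -c "
from h import *
s,M=st();y=np.degrees(np.arctan2(M[1,0],M[0,0]));print(rel(y+90,s['tool_pos'],y))"
```

```text
t 5.7 pos [523.4 115.1 144. ] yaw -160.9 zax [-0.    -0.001 -1.   ] j [ 0.217  0.397 -0.384  0.79  -0.001 -0.116] F [-0.3 -0.8 -0.3] op 0.0022087179512939705
('rad', 46.3, 'behind', 23.5, 'yaw err', np.float64(0.0))
```

servo_tool(steps=[[0,0,-6,-0.0049,-0.0022,0,255],[0,0,-6,-0.0049,-0.0022,0,255],[0,0,-6,-0.0049,-0.0022,0,255],[0,0,-6,-0.0049,-0.0022,0,255],[0,0,-6,-0.0049,-0.0022,0,255],[0,0,-6,-0.0049,-0.0022,0,255],[0,0,-6,-0.0049,-0.0022,0,255],[0,0,-6,-0.0049,-0.0022,0,255]])

```text
time: 6.37
tool_pos: [563.4, 125.8, 143.9]
eef_rot: [-0.001, -0.553, 0.833, -0.001]
ft_force: [0.1, -4.0, -0.3]
opening: -0.003
grasp_force: 1.7
```

servo_tool(steps=[[0,0,-5,-0.0041,-0.0018,0,255],[0,0,0,0,0,0,255],[0,0,0,0,0,0,255]])

```text
time: 6.62
tool_pos: [566.7, 129.9, 143.9]
eef_rot: [0.0, -0.587, 0.81, -0.0]
ft_force: [0.4, -1.7, -0.3]
opening: -0.003
grasp_force: 0.5
```

```bash
python3 -c "
from h import *
import cv2
s,M=st();y=np.degrees(np.arctan2(M[1,0],M[0,0]));print(rel(y+90,s['tool_pos'],y))
a=look('top','t2')['pixels'][164:239,200:306];b=look('wrist','w3')['pixels']
cv2.imwrite('pics/c3.png',np.hstack([cv2.resize(a,(390,276),interpolation=cv2.INTER_CUBIC),cv2.resize(b,(368,276),interpolation=cv2.INTER_AREA)]))"
```

```text
t 6.62 pos [566.7 129.9 143.9] yaw -108.2 zax [ 0. -0. -1.] j [ 0.225  0.464 -0.268  0.838 -0.    -1.028] F [ 0.4 -1.7 -0.3] op -0.0031373761510295785
('rad', 45.9, 'behind', 23.5, 'yaw err', np.float64(0.0))
```

View pics/c3.png

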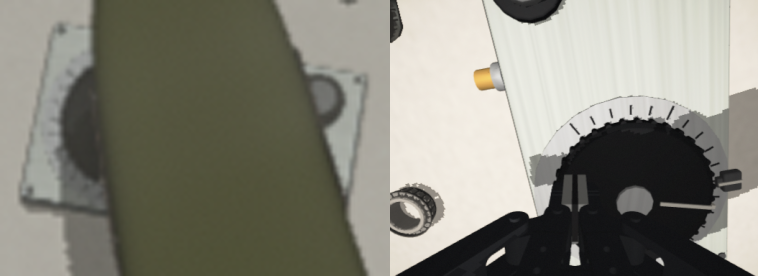

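The wrist view shows the index line (660,204→716,208) and tab (720–742,181), so the dial has turned and is a bit short of the tab. Enlarging.

```bash
python3 -c "
import cv2
a=cv2.imread('pics/w3.png')[210:330,300:500]
cv2.imwrite('pics/w3c.png',cv2.resize(a,None,fx=4,fy=4,interpolation=cv2.INTER_CUBIC))"
```

```text
(no output)
```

View pics/w3c.png

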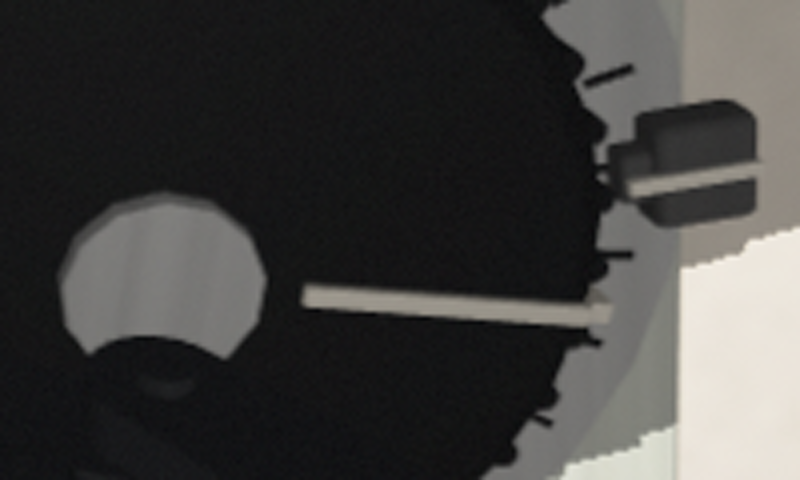

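```bash
cat >>h.py <<'E'
def ang(tag,pts,k,ox,oy):
    P=np.load("P.npy")
    for n,a,z in pts:
        q=toset(ray(tag+".npz",(a[0]+.5)/k-.5+ox,(a[1]+.5)/k-.5+oy,z),P)-[0,58];print(n,np.round(q,1),"r",round(float(np.hypot(*q)),1),"ang",round(float(np.degrees(np.arctan2(-q[1],-q[0]))),2))
E
python3 -c "
from h import *
ang('w3',[('hub',(165,290),50),('idx in',(303,296),48.5),('idx rim',(590,315),48.5),('tip',(611,313),48),('tab in',(629,188),44),('tab out',(762,168),44)],4,300,210)"
```

```text
hub [-0.6  0.5] r 0.8 ang -36.01
idx in [-19.6   5.8] r 20.4 ang -16.44
idx rim [-58.7  15.9] r 60.8 ang -15.14
tip [-61.8  16.4] r 64.0 ang -14.9
tab in [-66.5  -0.3] r 66.5 ang 0.22
tab out [-84.6  -0.1] r 84.6 ang 0.08
```

About 15° remains. Push 12° more, then re-measure.

servo_tool(steps=[[0,0,-4,-0.0033,-0.0015,0,255],[0,0,-4,-0.0033,-0.0015,0,255],[0,0,-4,-0.0033,-0.0015,0,255],[0,0,0,0,0,0,255],[0,0,0,0,0,0,255],[0,0,0,0,0,0,255]])

```text
time: 7.22
tool_pos: [573.3, 138.5, 144.0]
eef_rot: [0.0, -0.669, 0.743, 0.0]
ft_force: [0.1, -0.9, 0.2]
opening: 0.001
grasp_force: 0.4
```

```bash
python3 -c "
from h import *
import cv2
s,M=st();y=np.degrees(np.arctan2(M[1,0],M[0,0]));print(rel(y+90,s['tool_pos'],y))
b=look('wrist','w4')['pixels'][210:340,310:480]
cv2.imwrite('pics/w4c.png',cv2.resize(b,None,fx=4.5,fy=4.5,interpolation=cv2.INTER_CUBIC))"
```

```text
t 7.22 pos [573.3 138.5 144. ] yaw -96.0 zax [ 0.  0. -1.] j [ 0.237  0.476 -0.246  0.848  0.    -1.229] F [ 0.1 -0.9  0.2] op 0.0007025213162695184
('rad', 45.6, 'behind', 23.4, 'yaw err', np.float64(0.0))
```

View pics/w4c.png

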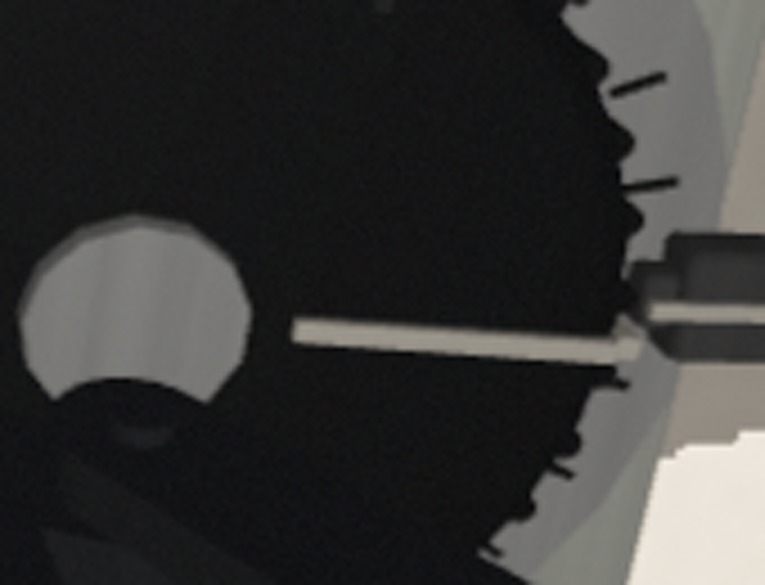

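```bash
python3 -c "
from h import *
ang('w4',[('hub',(135,327),50),('idx in',(294,331),48.5),('idx rim',(614,350),48.5),('tip',(640,350),48),('tab in',(648,312),44),('tab out',(764,314),44)],4.5,310,210)"
```

```text
hub [-0.4  0.7] r 0.8 ang -61.36
idx in [-20.4   1.5] r 20.5 ang -4.21
idx rim [-60.3   2.9] r 60.4 ang -2.71
tip [-63.8   3.1] r 63.9 ang -2.74
tab in [-66.4   0. ] r 66.4 ang -0.04
tab out [-81.1  -0.2] r 81.1 ang 0.11
```

2.7° remains.

servo_tool(steps=[[0,0,-1.35,-0.0011,-0.0005,0,255],[0,0,-1.35,-0.0011,-0.0005,0,255],[0,0,0,0,0,0,255],[0,0,0,0,0,0,255],[0,0,0,0,0,0,255],[0,0,0,0,0,0,255]])

```text
time: 7.77
tool_pos: [574.5, 140.4, 144.0]
eef_rot: [-0.0, -0.687, 0.726, -0.0]
ft_force: [0.6, -2.4, 0.9]
opening: -0.004
grasp_force: 1.1
```

```bash
python3 -c "
from h import *
import cv2
s,M=st();y=np.degrees(np.arctan2(M[1,0],M[0,0]));print(rel(y+90,s['tool_pos'],y))
b=look('wrist','w5')['pixels'][210:340,310:480]
cv2.imwrite('pics/w5c.png',cv2.resize(b,None,fx=4.5,fy=4.5,interpolation=cv2.INTER_CUBIC))"
```

```text
t 7.77 pos [574.5 140.4 144. ] yaw -93.2 zax [-0. -0. -1.] j [ 0.24   0.479 -0.241  0.851 -0.    -1.276] F [ 0.6 -2.4  0.9] op -0.0037281271544392708
('rad', 45.5, 'behind', 23.6, 'yaw err', np.float64(0.0))
```

View pics/w5c.png

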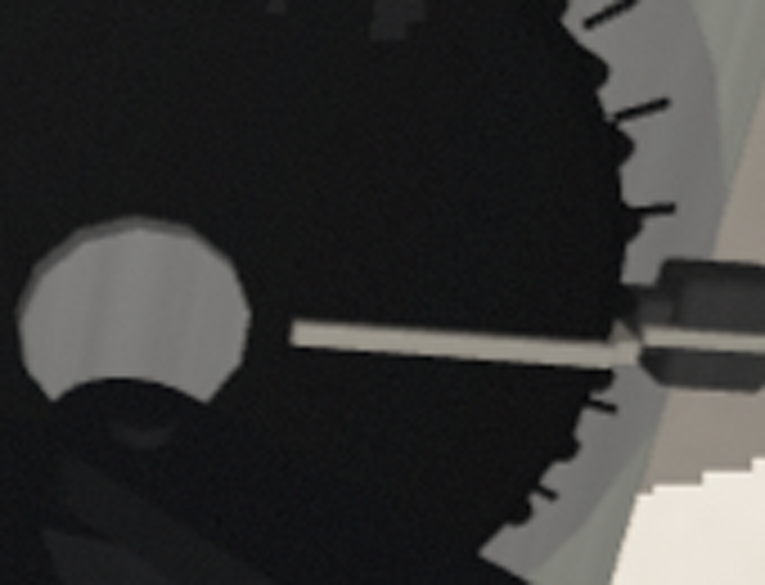

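```bash
python3 -c "
from h import *
ang('w5',[('hub',(135,327),50),('idx in',(292,333),48.5),('idx rim',(610,353),48.5),('tip',(638,350),48),('tab in',(643,336),44),('tab out',(764,344),44)],4.5,310,210)"
```

```text
hub [-0.5  0.4] r 0.7 ang -39.72
idx in [-20.4   0.6] r 20.4 ang -1.57
idx rim [-60.1   0.1] r 60.1 ang -0.1
tip [-63.8  -0.3] r 63.8 ang 0.27
tab in [-66.7  -0. ] r 66.7 ang 0.02
tab out [-82.3  -0.1] r 82.3 ang 0.1
```

Index and tab now agree to within about 0.2°. Let go of the post: back off, then rise.

servo_tool(steps=[[0,0,0,0.01,0,0,255],[0,0,0,0.02,0,0,255],[0,0,0,0,0,-0.03,255],[0,0,0,0,0,-0.04,255],[0,0,0,0,0,-0.03,255],[0,0,0,0,0,0,255],[0,0,0,0,0,0,255],[0,0,0,0,0,0,255]])

```text
time: 8.48
tool_pos: [572.5, 110.4, 243.4]
eef_rot: [-0.0, -0.687, 0.726, 0.0]
ft_force: [-0.1, 0.1, -0.3]
opening: 0.001
grasp_force: 0.0
```

```bash
cat >line.py <<'E'
from h import *
import cv2,sys
# resample the wrist picture on polar grid (angle in setter frame, radius) at a given height; bright-line centroid per radius
def polar(tag,z,radii,lo=-12,hi=12,off=(0,0)):
    im=cv2.imread(f"pics/{tag}.png",0).astype(np.float32);d=np.load(tag+".npz");fx,fy,cx,cy=d["K"];V=d["V"];P=np.load("P.npy")
    th=np.arange(lo,hi,.1);out=[]
    for r in radii:
        a=np.radians(th);w=np.array([[*toworld((off[0]-r*np.cos(t),58+off[1]-r*np.sin(t)),P),z,1] for t in a])@V.T
        u=(fx*w[:,0]/w[:,2]+cx).astype(np.float32);v=(fy*w[:,1]/w[:,2]+cy).astype(np.float32)
        g=cv2.remap(im,u[None],v[None],cv2.INTER_CUBIC)[0]
        pk=g.argmax();m=np.abs(np.arange(len(g))-pk)<40;b=np.median(g);wt=np.where(m,np.clip(g-b-.4*(g[pk]-b),0,None),0)
        out.append((r,round(float((wt*th).sum()/wt.sum()),2),int(g[pk]),int(b),int(u[pk]),int(v[pk])))
    return out
if __name__=="__main__":
    st();look("wrist",sys.argv[1])
    print("idx",*polar(sys.argv[1],48.5,(25,35,45,52,57)),sep="\n");print("tab",*polar(sys.argv[1],44,(69,72,75,78,81),-5,5),sep="\n")
E
python3 line.py w6; python3 -c "
from line import *
for t in('w5',):print(polar(t,48.5,(25,35,45,55)),polar(t,44,(69,73,77),-4,4))"
```

```text
t 8.48 pos [572.5 110.4 243.4] yaw -93.2 zax [-0.001  0.001 -1.   ] j [ 1.900e-01  3.890e-01 -1.080e-01  1.074e+00  1.000e-03 -1.325e+00] F [-0.1  0.1 -0.3] op 0.0014923852059023775
idx
(25, -0.65, 147, 29, 337, 251)
(35, -0.41, 146, 19, 349, 252)
(45, -0.36, 146, 19, 360, 252)
(52, -0.36, 146, 19, 368, 253)
(57, -0.28, 145, 18, 374, 253)
tab
(69, 0.25, 139, 57, 386, 251)
(72, 0.24, 143, 50, 389, 252)
(75, 0.28, 144, 51, 393, 252)
(78, 0.34, 143, 50, 396, 252)
(81, 0.3, 138, 49, 400, 252)
[(25, -1.0, 154, 21, 382, 283), (35, -0.99, 150, 20, 400, 285), (45, -0.83, 150, 19, 417, 288), (55, -0.61, 150, 19, 436, 287)] [(69, 0.02, 148, 51, 456, 284), (73, 0.1, 151, 51, 463, 284), (77, 0.05, 147, 51, 470, 285)]
```

```bash
python3 -c "
from h import *
V=np.load('w6.npz')['V'];o=-V[:3,:3].T@V[:3,3];P=np.load('P.npy');print(o,toset(o,P),'want setter y 58');q=toset(np.array([572.5,110.4]),P);print(q)
w=np.append(toworld((-40,58),P),[48,1])
d=np.load('w6.npz');c=V@w;print(c[:2]/c[2]*d['K'][0]+d['K'][2:])"
```

```text
[567.50719905  32.94271578 314.03043704] [ 55.1557056 -69.2538658] want setter y 58
[49.460177    8.15491855]
[354.86727923 251.85807421]
```

Now to look along the index line's vertical plane (removes parallax), camera above the dial's centre line.

servo_tool(steps=[[0,0,0,-0.03,0,0,255],[0,0,0,-0.035,0,0,255],[0,0,0,-0.035,0,0,255],[0,0,0,-0.027,0,0,255],[0,0,0,0,0,0,255],[0,0,0,0,0,0,255],[0,0,0,0,0,0,255]])

```text
time: 9.12
tool_pos: [579.0, 236.8, 242.2]
eef_rot: [-0.002, -0.687, 0.726, 0.0]
ft_force: [-0.3, -1.2, -0.7]
opening: 0.002
grasp_force: 0.0
```

```bash
python3 line.py w7;  python3 -c "
from h import *
V=np.load('w7.npz')['V'];o=-V[:3,:3].T@V[:3,3];print(toset(o,np.load('P.npy')))"
```

```text
t 9.12 pos [579.  236.8 242.2] yaw -93.2 zax [-0.003 -0.002 -1.   ] j [ 0.388  0.463  0.009  1.121 -0.    -1.127] F [-0.3 -1.2 -0.7] op 0.0024905572357256495
idx
(25, 0.24, 248, 39, 348, 97)
(35, 0.02, 250, 36, 362, 98)
(45, 0.02, 251, 35, 375, 99)
(52, 0.01, 248, 34, 384, 100)
(57, 0.09, 247, 32, 390, 102)
tab
(69, 0.59, 249, 81, 404, 101)
(72, 0.67, 245, 91, 408, 102)
(75, 0.64, 244, 92, 412, 102)
(78, 0.59, 246, 89, 416, 102)
(81, 0.63, 244, 88, 420, 102)
[44.41188577 57.05813871]
```

All three views say the dial is about 0.55° short of the line. I return for a small final nudge.

servo_tool(steps=[[0,0,0,0.035,0,0,255],[0,0,0,0.035,0,0,255],[0,0,0,0.035,0,0,255],[0,0,0,0.022,0,0,255],[0,0,0,0,0,0.04,255],[0,0,0,0,0,0.03,255],[0,0,0,0,0,0.03,255],[0,0,0,0,0,0,255]])

```text
time: 9.83
tool_pos: [568.2, 107.9, 138.2]
eef_rot: [-0.005, -0.686, 0.727, 0.003]
ft_force: [-1.3, -0.3, -0.4]
opening: 0.0
grasp_force: 0.0
```

servo_tool(steps=[[0,0,0,-0.01,0,0,255],[0,0,0,-0.01,0,0,255],[0,0,0,0,0,0,255],[0,0,0,0,0,0,255],[0,0,0,0,0,0,255],[0,0,0,0,0,0,255]])

```text
time: 10.33
tool_pos: [574.5, 130.8, 145.0]
eef_rot: [0.001, -0.687, 0.726, -0.001]
ft_force: [-0.4, 0.1, 0.9]
opening: 0.0
grasp_force: 0.0
```

```bash
python3 line.py w8;  python3 -c "
from h import *
s,M=st();print((s['tool_pos']-[574.5,140.4,144])@M)"
```

```text
t 10.33 pos [574.5 130.8 145. ] yaw -93.1 zax [ 0.002  0.    -1.   ] j [ 0.224  0.474 -0.247  0.848 -0.    -1.292] F [-0.4  0.1  0.9] op 8.000786662824826e-05
idx
(25, -1.03, 153, 21, 381, 297)
(35, -1.02, 149, 19, 399, 299)
(45, -0.83, 148, 18, 416, 300)
(52, -0.67, 147, 18, 428, 301)
(57, -0.58, 147, 18, 437, 302)
tab
(69, 0.01, 146, 50, 453, 298)
(72, 0.01, 148, 50, 459, 298)
(75, 0.02, 145, 51, 464, 299)
(78, 0.05, 145, 50, 469, 299)
(81, 0.06, 146, 49, 474, 299)
t 10.38 pos [574.3 130.7 144.7] yaw -93.2 zax [ 0.001  0.    -1.   ] j [ 0.224  0.474 -0.248  0.848 -0.    -1.292] F [0.2 0.7 0.3] op 0.00048169051254709895
[ 9.73841782 -0.3552734  -0.71778926]
```

servo_tool(steps=[[0,0,-0.55,-0.004,0,0,255],[0,0,0,-0.003,0,0,255],[0,0,0,-0.002,0,0,255],[0,0,0,-0.001,0,0,255],[0,0,0,-0.0005,-0.0002,0,255],[0,0,0,0,0,0,255],[0,0,0,0,0,0,255],[0,0,0,0,0,0,255]])

```text
time: 11.05
tool_pos: [574.6, 140.7, 143.9]
eef_rot: [-0.0, -0.691, 0.723, -0.0]
ft_force: [-0.8, -2.2, 1.7]
opening: 0.0
grasp_force: 1.0
```

```bash
python3 line.py w9
```

```text
t 11.05 pos [574.6 140.7 143.9] yaw -92.6 zax [-0. -0. -1.] j [ 0.24   0.48  -0.24   0.851 -0.    -1.284] F [-0.8 -2.2  1.7] op 5.1491519718108744e-05
idx
(25, -0.93, 152, 21, 382, 284)
(35, -0.59, 151, 19, 400, 285)
(45, -0.46, 147, 19, 417, 287)
(52, -0.32, 148, 18, 430, 288)
(57, -0.25, 149, 18, 439, 288)
tab
(69, 0.11, 149, 50, 456, 285)
(72, 0.08, 145, 50, 461, 286)
(75, 0.04, 148, 52, 466, 286)
(78, 0.13, 148, 50, 471, 286)
(81, 0.09, 145, 50, 476, 287)
```

servo_tool(steps=[[0,0,-0.2,-0.0002,0,0,255],[0,0,0,0,0,0,255],[0,0,0,0,0,0,255],[0,0,0,0.01,0,0,255],[0,0,0,0.021,0,0,255],[0,0,0,0,0,-0.035,255],[0,0,0,0,0,-0.035,255],[0,0,0,0,0,-0.03,255]])

```text
time: 11.77
tool_pos: [573.2, 109.6, 245.2]
eef_rot: [0.0, -0.692, 0.722, 0.001]
ft_force: [0.9, 0.2, 0.8]
opening: 0.003
grasp_force: 0.0
```

servo_tool(steps=[[0,0,0,-0.03,0,0,255],[0,0,0,-0.035,0,0,255],[0,0,0,-0.035,0,0,255],[0,0,0,-0.027,0,0,255],[0,0,0,0,0,0,255],[0,0,0,0,0,0,255],[0,0,0,0,0,0,255]])

```text
time: 12.35
tool_pos: [578.5, 236.6, 243.6]
eef_rot: [-0.0, -0.692, 0.722, 0.0]
ft_force: [-0.8, -0.7, -0.2]
opening: 0.002
grasp_force: 0.0
```

```bash
python3 line.py w10; python3 -c "
from h import *
print(toworld((48,-103),np.load('P.npy')))"
```

```text
t 12.35 pos [578.5 236.6 243.6] yaw -92.4 zax [-0.001 -0.    -1.   ] j [ 0.388  0.46   0.008  1.119 -0.    -1.14 ] F [-0.8 -0.7 -0.2] op 0.00218709818420648
idx
(25, 0.48, 248, 38, 349, 99)
(35, 1.03, 249, 36, 362, 100)
(45, 0.97, 246, 35, 375, 101)
(52, 0.93, 249, 34, 384, 102)
(57, 0.84, 249, 32, 391, 101)
tab
(69, 0.6, 248, 78, 405, 103)
(72, 0.65, 246, 91, 408, 103)
(75, 0.69, 243, 92, 412, 104)
(78, 0.64, 246, 90, 416, 104)
(81, 0.63, 245, 89, 420, 104)
[5.55783335e+02 4.99585264e-01]
```

The dial is within about 0.25° of the line and is released. Over to the set key.

servo_tool(steps=[[0,0,0,0.0395,0.0021,0,255],[0,0,0,0.0395,0.0021,0,255],[0,0,0,0.0395,0.0021,0,255],[0,0,0,0.0395,0.0021,0,255],[0,0,0,0.0395,0.0021,0,255],[0,0,0,0.0395,0.0021,0,255],[0,0,0,0,0,0,255],[0,0,0,0,0,0,255]])

```text
time: 13.07
tool_pos: [555.4, -2.4, 244.1]
eef_rot: [0.0, -0.69, 0.724, 0.0]
ft_force: [0.2, 0.9, 0.0]
opening: -0.003
grasp_force: 0.0
```

servo_tool(steps=[[0,0,0,0,0,0.035,255],[0,0,0,0,0,0.035,255],[0,0,0,0,0,0.03,255],[0,0,0,0,0,0,255],[0,0,0,0,0,0,255],[0,0,0,0,0,0,255]])

```text
time: 13.57
tool_pos: [557.1, 1.4, 145.3]
eef_rot: [0.001, -0.692, 0.722, -0.001]
ft_force: [-0.6, -0.4, -0.7]
opening: -0.001
grasp_force: 0.0
```

servo_tool(steps=[[0,0,0,0,0,0.007,255],[0,0,0,0,0,0.006,255],[0,0,0,0,0,0.002,255],[0,0,0,0,0,0.002,255],[0,0,0,0,0,0.002,255],[0,0,0,0,0,0,255],[0,0,0,0,0,0,255]])

```text
time: 14.15
tool_pos: [556.5, 0.9, 125.3]
eef_rot: [0.0, -0.692, 0.722, -0.0]
ft_force: [0.3, -0.2, 3.2]
opening: -0.002
grasp_force: 1.6
```

servo_tool(steps=[[0,0,0,0,0,0.001,255],[0,0,0,0,0,0.001,255],[0,0,0,0,0,0.001,255],[0,0,0,0,0,0,255],[0,0,0,0,0,0,255]])

```text
time: 14.57
tool_pos: [556.5, 0.9, 122.6]
eef_rot: [0.0, -0.692, 0.722, -0.0]
ft_force: [-1.2, 0.2, 7.6]
opening: 0.001
grasp_force: 3.8
```

servo_tool(steps=[[0,0,0,0,0,0.0007,255],[0,0,0,0,0,0,255],[0,0,0,0,0,0,255]])

```text
time: 14.82
tool_pos: [556.5, 0.9, 122.5]
eef_rot: [0.001, -0.692, 0.722, -0.0]
ft_force: [-2.2, 0.1, 11.5]
opening: -0.003
grasp_force: 6.0
```

The force rises with no further travel, so the key is on its stop. Release, rise and check the dial again.

servo_tool(steps=[[0,0,0,0,0,-0.003,255],[0,0,0,0,0,-0.005,255],[0,0,0,0,0,-0.01,255],[0,0,0,0,0,-0.03,255],[0,0,0,0,0,-0.035,255],[0,0,0,0,0,-0.035,255],[0,0,0,0,0,0,255],[0,0,0,0,0,0,255]])

```text
time: 15.48
tool_pos: [557.5, 0.6, 241.8]
eef_rot: [0.002, -0.692, 0.722, -0.002]
ft_force: [-0.9, 0.0, -0.0]
opening: -0.002
grasp_force: 0.0
```

servo_tool(steps=[[0,0,0,-0.039,-0.002,0,255],[0,0,0,-0.039,-0.002,0,255],[0,0,0,-0.039,-0.002,0,255],[0,0,0,-0.039,-0.002,0,255],[0,0,0,-0.039,-0.002,0,255],[0,0,0,-0.039,-0.002,0,255],[0,0,0,0,0,0,255],[0,0,0,0,0,0,255]])

```text
time: 16.15
tool_pos: [577.0, 235.9, 237.1]
eef_rot: [-0.002, -0.693, 0.721, 0.0]
ft_force: [0.4, -1.4, -0.5]
opening: -0.003
grasp_force: 0.0
```

```bash
python3 line.py w11
```

```text
t 16.15 pos [577.  235.9 237.1] yaw -92.2 zax [-0.003 -0.002 -1.   ] j [ 0.388  0.462 -0.006  1.106 -0.    -1.144] F [ 0.4 -1.4 -0.5] op -0.002581214188064853
idx
(25, 2.0, 243, 41, 349, 99)
(35, 1.43, 242, 36, 362, 101)
(45, 1.29, 242, 35, 376, 102)
(52, 1.21, 241, 34, 385, 103)
(57, 1.19, 243, 32, 392, 103)
tab
(69, 0.91, 243, 84, 405, 105)
(72, 0.91, 239, 91, 409, 105)
(75, 0.87, 241, 92, 413, 106)
(78, 0.85, 244, 90, 417, 106)
(81, 0.84, 239, 89, 421, 107)
```

```bash
python3 -c "
from cell import manip
print(manip.job_done())"
```

```text
the job is handed in; nothing more can be done
None
```

The job is handed in (no verdict came back): I pushed the dial to within about 0.25° of the tab line and let go of it, then pressed the set key to its stop and released it, finishing at about 16 s; I did not check by camera that the key sprang back or that the loose things stayed put.

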